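# Open the green flask on the dorm desk

### The arm

A 6-joint arm with a two-finger parallel gripper is mounted at the origin on the work surface. World frame = base frame: x ahead of the robot, y to its left, z up, the work surface at z = 0. Lengths are in m, angles in rad, forces in N, time in s.
With the tool pointing down it reaches from about 0.275 to 0.85 m from the base axis. Payload 19 kg.
Tool frame: the origin (TCP) lies midway between the tips of the shut fingers; the grasp point (between the pads) lies 19 mm behind it (arm.pinch_z is the distance from the TCP to the grasp point, in m); z points along the fingers, y is the line along which they close (so a half turn about z gives the same grasp; the last joint's range is limited). The gripper opens to 85 mm and grips with 20 to 120 N. Pads are 22 mm wide; open, the fingers measure 114 mm over their backs; the gripper's body (76 mm by 85 mm) begins 54 mm behind the grasp point. The pads swing forward as they close: fully open they stand 13 mm farther back than shut.
Start: joints at [-1.252, 0.15, 1.437, -0, 1.554, -0.134], TCP at [0.252, -0.517, 0.231] pointing down, gripper open.
Joint ranges: [-2.8, 2.8], [-0.68, 2.1], [0.12, 2.68], [-1.39, 4.53], [0.16, 2.79], [-2.81, 2.81]. Speed limits (rad/s): [1.89, 1.89, 2.22, 3.01, 3.01, 3.01].

### API

Orientations are given as a rotation vector (axis times angle).
In Python, from plant import arm, vision, job_done gives the robot as it stands.
- The arm moves only by the tool step_arm, never from a script. Its argument "commands" is text: rows parted by semicolons, each of 5 numbers parted by spaces: the shift along the world's x, y, z in units of 50 mm (1.0 is 50 mm), then the turn about the world's z in units of 8 degrees (1.0 is 8 degrees), then the finger opening in mm, from 0 to 85.4. A call has 1 to 12 rows; each row shifts and turns the commanded pose from where the row before left it; what a row does not reach is not made up. A row lasts 1/8 s, in which the tool goes at most 62.5 mm and 10.7 degrees, less where a joint would pass 70% of its speed; a pose out of reach is approached as far as the arm can. A call is refused whole if a number of a shift passes 1 or a number of a turn 1, either way. A call with a gripper value outside its range is refused whole. The fingers move at their own pace and stop on an object; "squeeze" is the grip in N (left out, the last holds). Time passes only in rows, so rows that do not move let the fingers close. It gives the time, the measured TCP pose, the force, the opening and the grip force at its end, in the units of the state.
- arm.get_state(): the state, without advancing time (a new reading comes with each control period).
- vision.grab_frame(name): name is "scene" or "side" or "wrist"; returns the picture (420x560x3 uint8, blue, green, red); there is no depth.
- vision.camera_model(name): a dict with "K" (3x3 intrinsics, pixels), "xyz" and "rotation" of the camera in the world; the wrist camera has in their place "hand_eye" (4x4, takes a point from camera to tool coordinates, whose origin is the TCP and whose axes are the flange's). Camera axes: x right, y down, z forward; pixel columns grow to the right and rows downward; lengths in m; the calibration is good to about 2 mm. A picture is of the moment at which its call begins: read the wrist's pose just before it. camera_model takes no time and is no camera call.
- job_done(): hands the job in; it is judged then, once.
The state is a dict: "time": time; "joint_positions": joint angles; "joint_velocities": joint speeds; "effort": joint torques, N m; "eef_pos": TCP position; "orientation": TCP orientation; "ft_force": force on the tool from outside, world axes, zero at the start; "ft_torque": the same for the moment, N m; "width": finger opening in m; "finger_force": force on a finger pad.
Only numpy, scipy, OpenCV 4.12 (cv2) and the standard library are available. Lean on these libraries where they do the work, as an engineer would, in place of code of your own. Each camera call takes 0.05 s, during which the arm holds its last target. There are 200 camera calls.

### The job

Unscrew the lid of the green flask: turn it anticlockwise, seen from above, by short turns, taking a fresh hold whenever the wrist runs out, until the white line on the lid points at the white mark on the flask's shoulder. Then lift the lid off and set it down (do not drop it) right way up, wholly on the round cork coaster. Leave the blue flask's lid alone.

Things in the scene. Friction and masses are not known exactly. Their poses are not given: they have to be found in the camera images.
- green_flask: Olive-green flask fixed in a round black holder (100 mm across, 45 high); it cannot move or turn. 74 mm across; flat shoulder 162 mm, steel neck rim 190 mm above the desk. Origin: centre of the underside, on the desk; z up. x points to a white mark on the shoulder's edge, 31 mm from the axis. The lid lets go when its line is within 20 deg of the mark; hard stop 23 deg anticlockwise past it.
- green_lid: Dark olive screw lid, ribbed cylinder 52 mm across, 38 high, 70 g. Origin: centre of underside (168 mm above desk when on); z up; x: white line from top centre to edge. Starts 95 to 118 deg clockwise of the flask's x. Turns easily at one height, stays where left; until loose it lifts only 1 to 4 mm. Grip 25 N. Then lift 25 mm to clear the neck. Fingertips no lower than its underside.
- coaster: Round brown cork coaster lying fixed on the desk, 120 mm across, 6 mm thick. Origin: centre of its underside, on the desk (top 6 mm above it).
- blue_lid: Blue screw lid of the blue flask, same shape and size as the green lid, origin at the centre of its underside. To be left alone.
Things that resemble listed ones, but are neither listed nor needed, are in the scene too. What is meant by the green_lid is not red, and is the larger of those in its own colour. Leave any red look-alike of the green_flask alone.

How it is judged:
By the outcome, as a careful person would: the job done as asked, in the order asked, and still so for the second after the job is handed in, with the robot touching nothing.
It also fails if it takes over 58 s, if anything falls off the work surface, if the arm or the gripper's body presses on something with over 40 N, if the wrist force passes 120 N, or if a joint passes its speed limit or range.

## Working session

There is one attempt and no reset: what is moved stays moved. The work goes in short steps, Python scripts to look and compute and a tool call to move; the robot and the scene stay as the last step left them, time stands still between calls to the robot, and variables do not carry over. Pictures are saved under pics/ and viewed, at most 10 in all, crops included, and the job is handed in when it is done.

Besides the shell and the picture viewer there is one more tool, called by a JSON object that holds its "name" and its "arguments", one argument or row to a line. step_arm: Moves the arm, as the interface text tells. Its arguments: {"type":"object","properties":{"commands":{"type":"string"},"squeeze":{"type":"number"}},"required":["commands"]}

```bash
mkdir -p pics
cat > h.py <<'E'
import numpy as np, cv2
from plant import arm, vision, job_done
from scipy.spatial.transform import Rotation as R
def pose(name, st=None):
    m=vision.camera_model(name); K=np.array(m["K"])
    if name=="wrist":
        st=st or arm.get_state(); T=np.eye(4); T[:3,:3]=R.from_rotvec(st["orientation"]).as_matrix(); T[:3,3]=st["eef_pos"]
        M=T@np.array(m["hand_eye"]); return K,M[:3,3],M[:3,:3]
    r=np.array(m["rotation"]); r=r if r.shape==(3,3) else R.from_rotvec(r).as_matrix()
    return K,np.array(m["xyz"]),r
def ray(P,uv):
    K,c,r=P; d=r@np.linalg.solve(K,[uv[0],uv[1],1.]); return c,d/np.linalg.norm(d)
def plane(P,uv,z):
    c,d=ray(P,uv); return c+d*(z-c[2])/d[2]
def proj(P,X):
    K,c,r=P; p=K@(r.T@(np.array(X)-c)); return p[:2]/p[2]
def tri(*rs):
    A=np.zeros((3,3));b=np.zeros(3)
    for c,d in rs:
        Q=np.eye(3)-np.outer(d,d);A+=Q;b+=Q@c
    return np.linalg.solve(A,b)
E
python3 - <<'E'
from h import *
s=arm.get_state();print(s)
ims=[vision.grab_frame(n) for n in("scene","side","wrist")]
for n,i in zip(("scene","side","wrist"),ims): cv2.imwrite(f"pics/{n}0.png",i); print(n,pose(n)[1],vision.camera_model(n).keys())
E
```

```text
{'time': 0.0, 'joint_positions': array([-1.25201786e+00,  1.50982521e-01,  1.43797199e+00,  2.58589785e-05,
        1.55376015e+00, -1.33974039e-01]), 'joint_velocities': array([ 1.00110950e-03,  7.53148357e-04,  2.13825723e-03,  4.26428271e-05,
       -7.03343571e-04, -5.93667821e-04]), 'effort': array([-7.90650738e-04, -7.13056254e+01, -5.70868921e+01, -1.47291566e-04,
        9.16969293e-03, -3.26097029e-05]), 'eef_pos': array([ 0.25146587, -0.51686313,  0.23070682]), 'orientation': array([-3.06034760e+00, -7.04871305e-01,  1.22138138e-04]), 'ft_force': array([-0.06232472, -0.56748506,  0.69381773]), 'ft_torque': array([0.03193675, 0.08418256, 0.00719235]), 'finger_force': 0.0, 'width': 0.08551026971257601}
scene [ 0.98724629 -0.28420395  0.79311791] dict_keys(['K', 'xyz', 'rotation'])
side [1.1772887  0.50328093 0.8094798 ] dict_keys(['K', 'xyz', 'rotation'])
wrist [ 0.32182504 -0.48275639  0.37424293] dict_keys(['K', 'hand_eye'])
```

View pics/scene0.png

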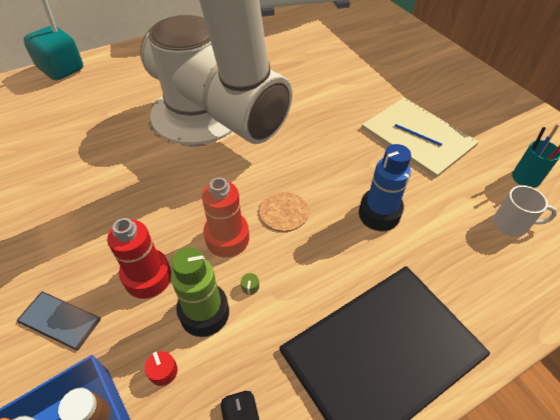

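View pics/side0.png

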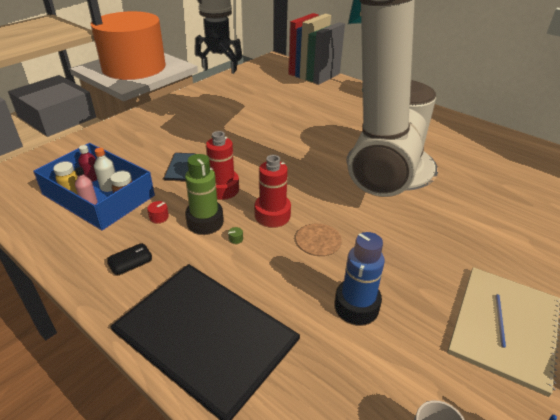

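Scene view: green flask with its lid at (188,262), white line at (196,259). The small green lid on the desk at (250,284) is a decoy, as are the red lid (160,367) and the open-necked red flasks. The blue lid is at (397,158) and the coaster at (284,211). In the side view the green lid is at (200,165), the small lid at (235,236) and the coaster at (319,239). The lid on the flask is the larger of the green ones, so it is the one meant.

Run:
```python
from h import *
S=cv2.imread("pics/scene0.png");D=cv2.imread("pics/side0.png")
Ps,Pd=pose("scene"),pose("side")
X=tri(ray(Ps,(188,257)),ray(Pd,(200,160)));print("lid top",X)
def cork(im,c,name,P):
    h=cv2.cvtColor(im,cv2.COLOR_BGR2HSV)
    m=np.zeros(im.shape[:2],np.uint8);x,y=c
    print(name,"hsv cork",h[y,x],"wood",h[y+35,x])
    m=cv2.inRange(h,(5,110,120),(14,190,230)); m[:y-30]=0;m[y+30:]=0;m[:,:x-35]=0;m[:,x+35:]=0
    m=cv2.morphologyEx(m,cv2.MORPH_CLOSE,np.ones((5,5)));m=cv2.morphologyEx(m,cv2.MORPH_OPEN,np.ones((5,5)))
    k=max(cv2.findContours(m,0,2)[0],key=cv2.contourArea);e=cv2.fitEllipse(cv2.convexHull(k));print(e,plane(P,e[0],.006));return e[0]
a=cork(S,(284,211),"scene",Ps);b=cork(D,(319,239),"side",Pd)
print("coaster tri",tri(ray(Ps,a),ray(Pd,b)))
A=cv2.resize(S[215:335,140:290],None,fx=2.6,fy=2.6,interpolation=2);B=cv2.resize(D[145:265,160:310],None,fx=2.6,fy=2.6,interpolation=2)
cv2.imwrite("pics/crop1.png",np.hstack([A,B]))
```

```text
lid top [ 0.59168112 -0.23160145  0.20247776]
scene hsv cork [ 14 141 220] wood [ 17 123 234]
((283.367431640625, 211.78175354003906), (38.78028869628906, 49.94369125366211), 87.89104461669922) [0.45189617 0.03280872 0.006     ]
side hsv cork [ 14 132 158] wood [ 16 116 101]
((318.8338928222656, 239.2049102783203), (32.86549377441406, 47.65304946899414), 97.80146026611328) [0.45035   0.0408399 0.006    ]
coaster tri [ 0.44497789  0.0365329  -0.0018673 ]
```

View pics/crop1.png

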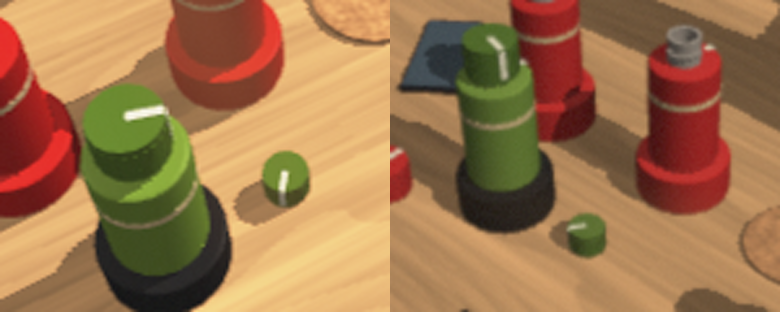

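The crop confirms the target: the large green lid sits on the flask with its white line pointing to the scene camera's right. The loose small green lid is the decoy. In the side crop a white shoulder mark shows at about (522,63). The red flasks stand close by, so I'll check clearance.

Run:
```python
from h import *
Ps,Pd=pose("scene"),pose("side")
f=lambda u,v,x0,y0,o=0:((u-o)/2.6+x0,v/2.6+y0)
c1=f(125,121,140,215);c2=f(490,46,160,145,390)
X=tri(ray(Ps,c1),ray(Pd,c2));print("top",X,plane(Ps,c1,.206),plane(Pd,c2,.206))
e1=plane(Ps,f(163,111,140,215),.206);c=plane(Ps,c1,.206);print("line scene deg",np.degrees(np.arctan2(*(e1-c)[1::-1])))
e2=plane(Pd,f(504,62,160,145,390),.206);c=plane(Pd,c2,.206);print("line side deg",np.degrees(np.arctan2(*(e2-c)[1::-1])))
m=plane(Pd,f(522,63,160,145,390),.162);print("mark side",m,np.degrees(np.arctan2(m[1]-X[1],m[0]-X[0])))
for n,a,b in(("redA",(219,185),(274,161)),("redB",(124,226),(219,136))): print(n,plane(Ps,a,.19),plane(Pd,b,.19),tri(ray(Ps,a),ray(Pd,b)))
s=arm.get_state();K,c,r=pose("wrist");print("cam axis",r[:,2],"K",K, "tool x",R.from_rotvec(s["orientation"]).as_matrix()[:,:2].T, "handeye",vision.camera_model("wrist")["hand_eye"])
```

```text
top [ 0.59522126 -0.23420168  0.19524689] [ 0.60097612 -0.23484933  0.206     ] [ 0.60688228 -0.22076323  0.206     ]
line scene deg 78.18151779391422
line side deg 72.63482501910535
mark side [ 0.56460954 -0.22797477  0.162     ] 168.50198792612946
redA [ 0.45869461 -0.11654423  0.19      ] [ 0.46199478 -0.10541808  0.19      ] [ 0.45139165 -0.11420659  0.18121187]
redB [ 0.46498953 -0.30475832  0.19      ] [ 0.46826372 -0.29586953  0.19      ] [ 0.45967083 -0.30506288  0.18312382]
cam axis [-0.27804193 -0.13431026 -0.95113271] K [[348.17929364   0.         281.07197917]
 [  0.         348.17929364 205.72332977]
 [  0.           0.           1.        ]] tool x [[ 8.99231879e-01  4.37472307e-01  9.19068727e-05]
 [ 4.37472210e-01 -8.99231493e-01 -8.87764444e-04]] handeye [[-6.69471347e-04 -9.51104484e-01 -3.08868600e-01  7.82107183e-02]
 [ 9.99999756e-01 -6.98946951e-04 -1.52155435e-05 -4.06467777e-05]
 [-2.01411195e-04 -3.08868535e-01  9.51104719e-01 -1.43372082e-01]
 [ 0.00000000e+00  0.00000000e+00  0.00000000e+00  1.00000000e+00]]
```

{"name": "step_arm", "arguments": {
  "commands": "0.55 0.45 0.4 1 85; 0.58 0.48 0.4 1 85; 0.58 0.48 0.4 1 85; 0.58 0.48 0.4 1 85; 0.58 0.48 0.2 1 85; 0.58 0.48 0.2 1 85; 0.58 0.48 0 1 85; 0.58 0.48 0 1 85; 0.58 0.48 0 1 85; 0.58 0.48 0 1 85; 0.58 0.48 0 1 85; 0.6 0.5 0 1 85",
  "squeeze": 25
}}

```text
time: 1.65
eef_pos: [0.5999, -0.2287, 0.331]
orientation: [-1.518, -2.75, 0.0]
ft_force: [0.3, -0.6, -0.5]
width: 0.0853
finger_force: 0.0
```

{"name": "step_arm", "arguments": {
  "commands": "0 0 0 0 85; 0 0 0 0 85"
}}

```text
time: 1.9
eef_pos: [0.5988, -0.2297, 0.331]
orientation: [-1.526, -2.746, 0.001]
ft_force: [-0.5, -0.6, -0.3]
width: 0.0853
finger_force: 0.0
```

Run:
```python
from h import *
import pickle
s=arm.get_state();i=vision.grab_frame("wrist");cv2.imwrite("pics/w1.png",i);pickle.dump(s,open("w1.pkl","wb"));print(s["time"],s["eef_pos"],s["joint_positions"],s["orientation"])
```

```text
1.9 [ 0.59878761 -0.22972373  0.33099143] [-4.86202260e-01  2.83339081e-01  1.07912772e+00 -3.34261815e-04
  1.77974336e+00 -1.04265732e+00] [-1.52568884e+00 -2.74554950e+00  5.33791379e-04]
```

View pics/w1.png

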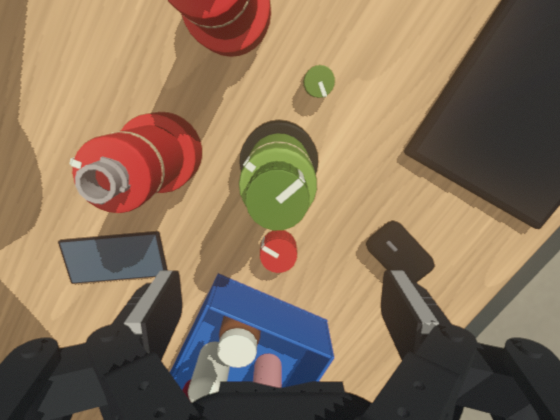

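Wrist view: green lid top centred near (277,197) with radius about 33, white line from (279,200) to (303,180), and shoulder mark at (249,166).

Run:
```python
from h import *
import pickle
s=pickle.load(open("w1.pkl","rb"));i=cv2.imread("pics/w1.png");P=pose("wrist",s)
h=cv2.cvtColor(i,cv2.COLOR_BGR2HSV);g=cv2.inRange(h,(30,60,40),(50,255,255));g[:, :230]=0;g[:,330:]=0;g[:120]=0
for y in (180,190,197,205,215,225): x=np.where(g[y]>0)[0];print(y,x.min(),x.max())
gr=cv2.cvtColor(i,cv2.COLOR_BGR2GRAY)[120:250,220:340]
print(cv2.HoughCircles(cv2.resize(gr,None,fx=3,fy=3,interpolation=2),3,1.5,20,param1=80,param2=.5,minRadius=88,maxRadius=108))
w=cv2.inRange(h,(0,0,150),(180,90,255));w[:, :235]=0;w[:,325:]=0;w[:140]=0;w[235:]=0
n,_,st,ce=cv2.connectedComponentsWithStats(w);print([(st[k].tolist(),ce[k]) for k in range(1,n) if st[k][4]>8])
c=plane(P,(277,197),.206);S=cv2.imread
print("lid@.206",c, plane(P,(277,197),.203))
print("3-view tri", tri(ray(P,(277,197)),ray(pose("scene"),(188.1,261.5)),ray(pose("side"),(198.5,162.7))))
e=plane(P,(303,180),.206);print("line",np.degrees(np.arctan2(*(e-c)[1::-1])))
m=plane(P,(249,166),.162);print("mark",m,np.hypot(*(m-c)[:2]),np.degrees(np.arctan2(*(m-c)[1::-1])))
```

```text
180 239 315
190 240 315
197 242 313
205 246 309
215 250 303
225 260 294
[[[176.25 134.25  93.7 ]
  [171.75 249.75 100.45]
  [171.75 227.25 103.75]
  [180.75 108.75 107.05]
  [168.75 167.25 102.1 ]
  [185.25 194.25 107.05]
  [153.75 119.25  95.35]
  [188.25 158.25  90.55]
  [195.75 123.75  98.8 ]
  [147.75 143.25 105.4 ]
  [165.75 188.25 105.4 ]
  [126.75 171.75  97.15]
  [162.75  98.25  92.2 ]
  [129.75 192.75 105.4 ]
  [147.75 174.75  88.9 ]
  [155.25  51.75  98.8 ]
  [131.25 129.75 102.1 ]
  [128.25 150.75  88.9 ]
  [200.25 102.75  88.9 ]
  [201.75 179.25 102.1 ]
  [263.25 269.25  90.55]
  [161.25 267.75 107.05]
  [152.25 245.25  88.75]
  [147.75 203.25 107.05]
  [146.25  69.75 100.45]
  [182.25  87.75  88.75]
  [ 33.75  96.75 107.05]
  [290.25 267.75 107.05]
  [  3.75 122.25 103.75]
  [107.25 284.25 100.45]
  [303.75 288.75 107.05]
  [116.25 234.75 105.4 ]
  [ 95.25 302.25  98.65]
  [107.25 146.25 105.4 ]
  [122.25  66.75  90.4 ]
  [  2.25 153.75  97.15]
  [189.75 216.75  92.2 ]
  [ 11.25  66.75  95.5 ]
  [125.25 255.75 107.05]
  [213.75 146.25 107.05]
  [186.75  32.25  92.2 ]
  [
[... 3600 characters left out ...]
357.75  27.75  89.2 ]
  [ 83.25 332.25 107.05]
  [317.25 303.75 107.05]
  [186.75 344.25  95.8 ]
  [257.25 368.25 107.05]
  [ 27.75 270.75 101.95]
  [162.75 348.75 106.6 ]
  [204.75 356.25  89.5 ]
  [ 60.75 383.25  90.85]]]
[([258, 142, 17, 6, 22], array([265.95454545, 144.18181818])), ([288, 143, 9, 4, 12], array([291.75, 144.5 ])), ([243, 157, 13, 15, 99], array([249.14141414, 165.26262626])), ([275, 169, 31, 35, 332], array([291.19578313, 188.25      ]))]
lid@.206 [ 0.5952904  -0.23241896  0.206     ] [ 0.59572823 -0.23319649  0.203     ]
3-view tri [ 0.596051   -0.23422728  0.19612275]
line 66.0706262509572
mark [ 0.56465118 -0.23222363  0.162     ] 0.030639850041659002 179.6347347464124
```

Mark lies at 180° and 30.6 mm from the axis, which fits. The line is at about 66–75°, so the lid needs roughly 105–114° of turn. I'll descend and grip.

{"name": "step_arm", "arguments": {
  "commands": "-0.06 -0.07 -0.8 0 85; 0 0 -0.8 0 85; 0 0 -0.8 0 85; 0 0 -0.5 0 75; 0 0 -0.26 0 70; 0 0 0 0 40; 0 0 0 0 40; 0 0 0 0 40; 0 0 0 0 40",
  "squeeze": 25
}}

```text
time: 3.08
eef_pos: [0.5965, -0.2331, 0.1742]
orientation: [1.524, 2.746, 0.0]
ft_force: [4.5, 2.9, 2.1]
width: 0.0508
finger_force: 29.0
```

{"name": "step_arm", "arguments": {
  "commands": "0 0 0 0.9 40; 0 0 0 0.9 40; 0 0 0 0.9 40; 0 0 0 0.9 40; 0 0 0 0.9 40; 0 0 0 0 40"
}}

```text
time: 3.82
eef_pos: [0.5959, -0.2335, 0.1737]
orientation: [0.602, 3.083, -0.002]
ft_force: [-1.2, -2.3, 4.5]
width: 0.0514
finger_force: 29.0
```

Run:
```python
from h import *
import pickle
s=arm.get_state();i=vision.grab_frame("wrist");pickle.dump(s,open("w2.pkl","wb"));print(s["time"],s["eef_pos"],s["ft_force"],s["ft_torque"],s["joint_positions"][5],np.degrees(np.arctan2(*R.from_rotvec(s["orientation"]).as_matrix()[1::-1,0])))
cv2.imwrite("pics/w2full.png",i)
P=pose("wrist",s);u=proj(P,[s["eef_pos"][0],s["eef_pos"][1],.206]);print(u,proj(P,[.565,-.233,.162]))
x,y=u.astype(int);c=i[max(0,y-130):y+130,max(0,x-170):x+170];print(max(0,y-130),max(0,x-170));cv2.imwrite("pics/w2.png",cv2.resize(c,None,fx=2,fy=2))
```

```text
3.825 [ 0.59587818 -0.2334853   0.17372285] [-1.23963713 -2.27292218  4.46198685] [-0.35729802  0.19800074  0.02295195] -1.6781814538701367 157.89412981673445
[283.1068742  317.05211285] [258.93415313 207.20096717]
187 113
```

View pics/w2.png

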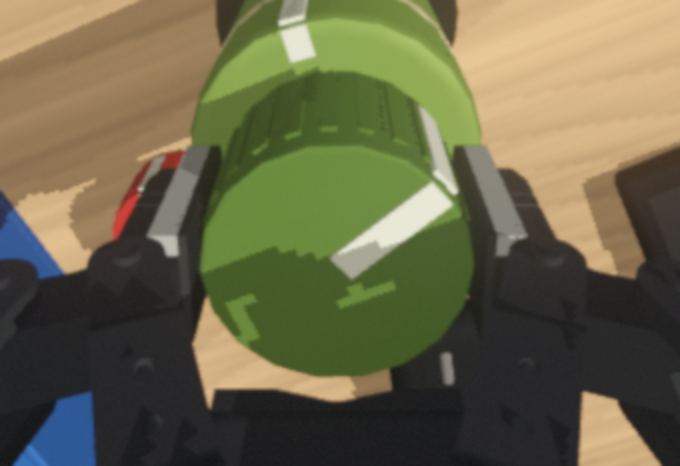

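Wrist close-up: the lid is between the pads and turned with them. The line runs from (284,320) to (336,283) in full-frame pixels, and the shoulder mark is at (262,208).

Run:
```python
from h import *
import pickle
P=pose("wrist",pickle.load(open("w2.pkl","rb")))
a=plane(P,(284,320.5),.206);e=plane(P,(336.5,283.5),.206);m=plane(P,(262,208),.162);an=lambda v:np.degrees(np.arctan2(v[1],v[0]))
print(a,an(e-a),m,an(m-a),np.hypot(*(e-a)[:2]),arm.get_state()["time"])
```

```text
[ 0.59741404 -0.23374503  0.206     ] 107.64159564222068 [ 0.56590492 -0.2318229   0.162     ] 176.50916191525104 0.024657054663353026 3.875
```

About 70° remain, so I'll take a fresh hold and turn 36°, then another 34°.

{"name": "step_arm", "arguments": {
  "commands": "0 0 0 0 72; 0 0 0 0 72; 0 0 0 -0.9 72; 0 0 0 -0.9 72; 0 0 0 -0.9 72; 0 0 0 -0.9 72; 0 0 0 -0.9 72; 0 0 0 0 40; 0 0 0 0 40; 0 0 0 0 40"
}}

```text
time: 5.12
eef_pos: [0.5963, -0.2328, 0.1734]
orientation: [1.522, 2.748, 0.001]
ft_force: [5.1, 2.9, 1.6]
width: 0.0513
finger_force: 26.5
```

{"name": "step_arm", "arguments": {
  "commands": "0 0 0 0 40; 0 0 0 0.9 40; 0 0 0 0.9 40; 0 0 0 0.9 40; 0 0 0 0.9 40; 0 0 0 0.9 40; 0 0 0 0 40"
}}

```text
time: 6.0
eef_pos: [0.5958, -0.2334, 0.1734]
orientation: [-0.601, -3.083, 0.001]
ft_force: [-2.2, -2.3, 2.9]
width: 0.0513
finger_force: 26.7
```

{"name": "step_arm", "arguments": {
  "commands": "0 0 0 0 72; 0 0 0 0 72; 0 0 0 -0.9 72; 0 0 0 -0.9 72; 0 0 0 -0.9 72; 0 0 0 -0.9 72; 0 0 0 -0.9 72; 0 0 0 0 40; 0 0 0 0 40; 0 0 0 0 40"
}}

```text
time: 7.25
eef_pos: [0.5964, -0.2328, 0.1734]
orientation: [1.522, 2.748, 0.001]
ft_force: [5.6, 2.6, 0.6]
width: 0.0509
finger_force: 26.5
```

{"name": "step_arm", "arguments": {
  "commands": "0 0 0 0 40; 0 0 0 0.85 40; 0 0 0 0.85 40; 0 0 0 0.85 40; 0 0 0 0.85 40; 0 0 0 0.85 40; 0 0 0 0 40"
}}

```text
time: 8.12
eef_pos: [0.5959, -0.2333, 0.1734]
orientation: [-0.654, -3.072, 0.001]
ft_force: [-0.9, -0.8, 2.6]
width: 0.0509
finger_force: 26.7
```

Run:
```python
from h import *
import pickle
s=arm.get_state();i=vision.grab_frame("wrist");pickle.dump(s,open("w3.pkl","wb"));print(s["time"],s["eef_pos"],s["ft_force"],s["width"],s["finger_force"],np.degrees(np.arctan2(*R.from_rotvec(s["orientation"]).as_matrix()[1::-1,0])))
c=i[187:,113:453];cv2.imwrite("pics/w3.png",cv2.resize(c,None,fx=2,fy=2))
```

```text
8.125 [ 0.59585393 -0.23329962  0.17339678] [-0.87133784 -0.80384072  2.58159829] 0.05092671275430109 26.70612696034368 155.95422412697292
```

View pics/w3.png

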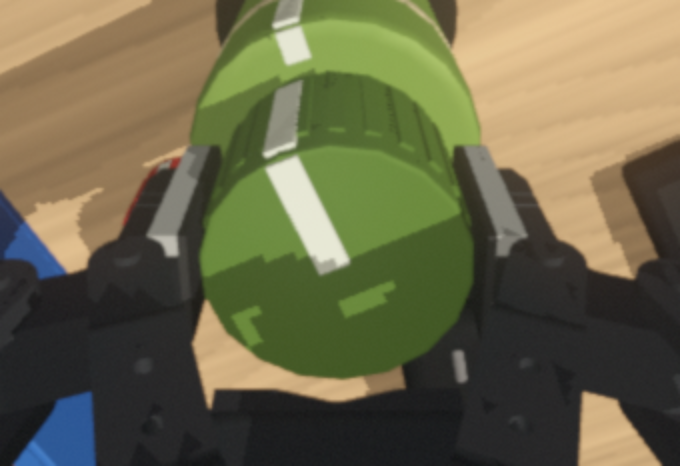

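The line runs from (279,320) to (254,270) in full-frame pixels and the mark is at (259,208). I'll check the angles.

Run:
```python
from h import *
import pickle
P=pose("wrist",pickle.load(open("w3.pkl","rb")))
a=plane(P,(279.5,320.5),.206);e=plane(P,(254.5,270.5),.206);m=plane(P,(259.5,208.5),.162);an=lambda v:np.degrees(np.arctan2(v[1],v[0]))
c=np.array([.5960,-.2333,0]);print(an(e-a)%360,an(e-c)%360,an(m-c)%360)
```

```text
178.8581999068915 183.46208631762875 177.10472831469252
```

The line points at the mark to within a few degrees. Lifting.

{"name": "step_arm", "arguments": {
  "commands": "0 0 0.1 0 40; 0 0 0.1 0 40; 0 0 0.2 0 40; 0 0 0.3 0 40; 0 0 0.4 0 40; 0 0 0.5 0 40; 0 0 0 0 40"
}}

```text
time: 9.05
eef_pos: [0.5967, -0.2332, 0.2562]
orientation: [0.654, 3.069, -0.002]
ft_force: [-0.2, -0.5, -0.3]
width: 0.0511
finger_force: 26.6
```

Run:
```python
from h import *
s=arm.get_state();i=vision.grab_frame("side");w=vision.grab_frame("wrist");print(s["eef_pos"],s["ft_force"],s["width"])
cv2.imwrite("pics/l1.png",np.hstack([cv2.resize(i[100:300,130:330],(450,450)),w[240:,:][:, 100:450][:180].repeat(1,0) if 0 else cv2.resize(w[200:420,113:333],(350,450))]))
```

```text
[ 0.59665752 -0.23321103  0.25620246] [-0.15661487 -0.46252701 -0.3424968 ] 0.05111985612358891
```

View pics/l1.png

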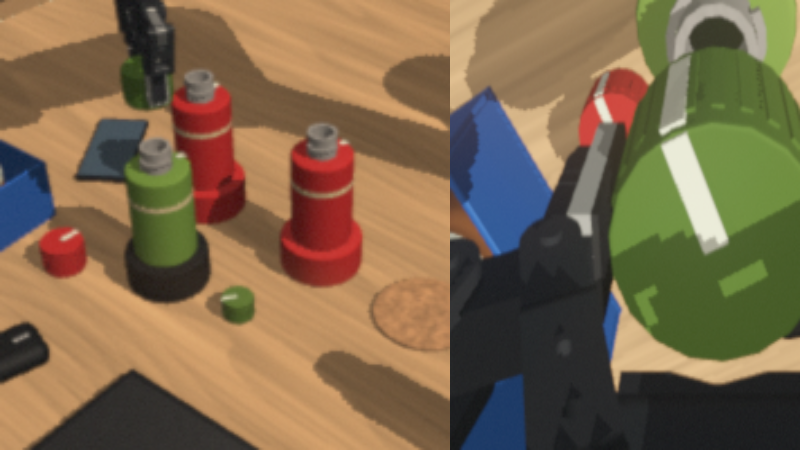

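The lid is off and held upright; the steel neck is bare. I'll carry it toward the coaster and look on the way.

{"name": "step_arm", "arguments": {
  "commands": "-0.36 0.71 0.1 0 40; -0.36 0.71 0 0 40; -0.36 0.71 0 0 40; -0.36 0.71 0 0 40; -0.36 0.71 0 0 40; -0.36 0.71 0 0 40; 0 0 0 0 40; 0 0 0 0 40"
}}

```text
time: 10.15
eef_pos: [0.4881, -0.0202, 0.2579]
orientation: [-0.654, -3.072, 0.0]
ft_force: [-0.5, 0.3, -0.1]
width: 0.0509
finger_force: 26.6
```

Run:
```python
from h import *
s=arm.get_state();i=vision.grab_frame("wrist");print(s["time"],s["eef_pos"],s["width"],s["finger_force"]);P=pose("wrist",s)
print("expected",proj(P,[.451,.036,.006]))
h=cv2.cvtColor(i,cv2.COLOR_BGR2HSV);m=cv2.inRange(h,(5,110,90),(14,200,240));m=cv2.morphologyEx(cv2.morphologyEx(m,3,np.ones((5,5))),2,np.ones((7,7)))
k=max(cv2.findContours(m,0,2)[0],key=cv2.contourArea);e=cv2.fitEllipse(cv2.convexHull(k));print(e,plane(P,e[0],.006),cv2.contourArea(k))
cv2.ellipse(i,e,(255,0,0),1);cv2.imwrite("pics/c1.png",i)
```

```text
10.15 [ 0.48806639 -0.0202346   0.25788899] 0.05093587197735575 26.643247717875056
expected [314.83287957 114.73274764]
((75.54776763916016, 214.63661193847656), (21.803972244262695, 41.021854400634766), 103.8955307006836) [ 0.441305   -0.27139026  0.006     ] 519.0
```

View pics/c1.png

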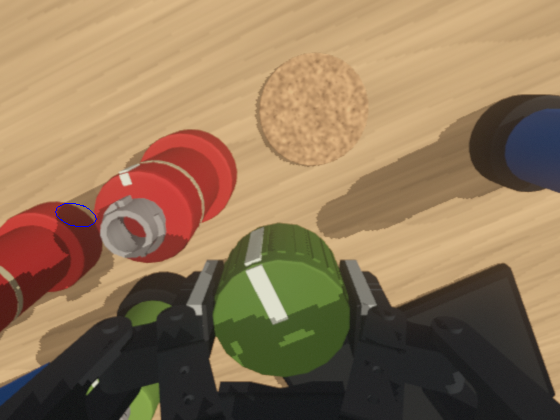

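The coaster is centred near (313,109) in this view (the colour fit caught the wrong blob, so I read it by eye). That gives about (0.446, 0.037), agreeing with the earlier two-view figure to within 5 mm.

{"name": "step_arm", "arguments": {
  "commands": "-0.42 0.57 -0.5 0 40; -0.42 0.57 -0.6 0 40; 0 0 -0.8 0 40; 0 0 -0.8 0 40; 0 0 -0.8 0 40; 0 0 -0.6 0 40; 0 0 -0.4 0 40; 0 0 -0.2 0 40; 0 0 -0.1 0 40; 0 0 0 0 40; 0 0 0 0 40"
}}

```text
time: 11.58
eef_pos: [0.4464, 0.0369, 0.0189]
orientation: [0.654, 3.072, 0.0]
ft_force: [0.7, 0.4, -1.2]
width: 0.0512
finger_force: 26.6
```

{"name": "step_arm", "arguments": {
  "commands": "0 0 -0.04 0 40; 0 0 -0.03 0 40; 0 0 0 0 40"
}}

```text
time: 11.95
eef_pos: [0.446, 0.037, 0.0147]
orientation: [-0.655, -3.073, 0.0]
ft_force: [-0.3, 0.6, -0.9]
width: 0.0513
finger_force: 26.6
```

{"name": "step_arm", "arguments": {
  "commands": "0 0 -0.03 0 40; 0 0 -0.02 0 40; 0 0 0 0 40"
}}

```text
time: 12.32
eef_pos: [0.446, 0.037, 0.0122]
orientation: [-0.655, -3.072, 0.0]
ft_force: [0.9, -0.5, 0.1]
width: 0.0514
finger_force: 26.6
```

{"name": "step_arm", "arguments": {
  "commands": "0 0 -0.02 0 40; 0 0 0 0 40; 0 0 0 0 40"
}}

```text
time: 12.7
eef_pos: [0.4461, 0.0369, 0.0114]
orientation: [0.655, 3.073, -0.0]
ft_force: [-0.9, 0.2, 3.9]
width: 0.0515
finger_force: 26.9
```

Contact at +3.9 N, at the expected height. Release slowly, then rise.

{"name": "step_arm", "arguments": {
  "commands": "0 0 0 0 56; 0 0 0 0 62; 0 0 0 0 75; 0 0 0 0 75; 0 0 0.2 0 75; 0 0 0.5 0 75; 0 0 0.8 0 75; 0 0 0.8 0 75; 0 0 0.8 0 75; 0 0 0.6 0 75; 0 0 0 0 75; 0 0 0 0 75"
}}

```text
time: 14.2
eef_pos: [0.4457, 0.037, 0.196]
orientation: [-0.655, -3.072, 0.0]
ft_force: [0.2, -1.0, -0.7]
width: 0.0753
finger_force: 0.0
```

Run:
```python
from h import *
s=arm.get_state();i=vision.grab_frame("side");w=vision.grab_frame("wrist");print(s["time"],s["eef_pos"],s["ft_force"])
cv2.imwrite("pics/f1.png",np.hstack([cv2.resize(i[130:330,180:400],(396,360)),cv2.resize(w,(400,300))[:, :][0:300].copy() if 0 else cv2.copyMakeBorder(cv2.resize(w,(400,300)),0,60,0,0,0)]))
```

```text
14.2 [0.44574311 0.03699298 0.19602094] [ 0.19714736 -1.00575975 -0.73495856]
```

View pics/f1.png

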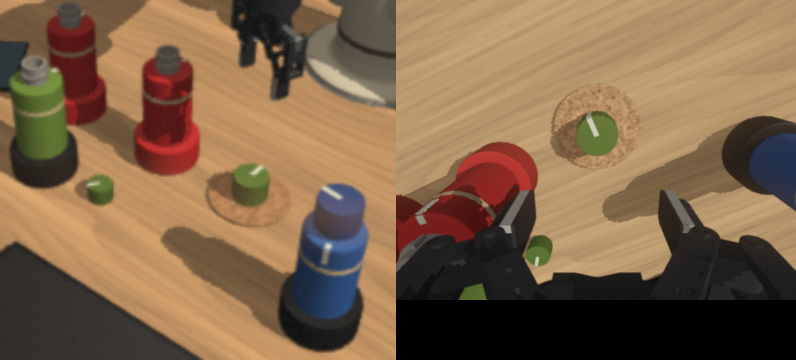

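The lid stands right way up, wholly on the coaster, at (251,185) in the left panel and (597,133) in the right. The gripper is clear and the blue lid is untouched.

```bash
python3 -c "
from plant import job_done
print(job_done())"
```

```text
the job is handed in; nothing more can be done
None
```

I unscrewed the green lid anticlockwise in three holds until its line met the mark, lifted it off, set it upright and wholly on the coaster without touching the blue lid, and handed the job in at about 14 s; no verdict came back.

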